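# Index the weld positioner and hold its sunk reset button down with the pin punch

## Task

Reset the indexing positioner on the welding table: turn its round face plate by the bar handle one click (a sixth of a turn) anticlockwise seen from above, and no further, so that the access hole comes over the reset button sunk in the base, and leave it resting in that click. Then take the long, slim pin punch out of the tool block, put it through the access hole and press the button fully down. Finish while still gripping the punch and holding the button down; leave the short drift in the block and the other things on the table where they are.

Things in the scene. Friction and masses are not known exactly. Their poses are not given: they have to be found in the camera images.
- positioner: indexing positioner, fixed: grey square base 170x170x45 mm, origin at the centre of its underside. A round steel face plate (150 mm across, 10 mm thick, top 57 mm above the table) turns on it about this vertical axis. The button lies under the plate, 55 mm from the axis along the base's own -x; a small steel pointer lug stands beside the plate's rim there, 82 mm out, level with the plate's top
- faceplate (a joint): face plate angle (rad), grows anticlockwise seen from above. Sprung clicks at 0, 1.047 and 2.094, end stops just outside the first and last; starts at the 0 click. Takes about 0.2 N m to turn and falls into the nearest click when let go; at 1.047 the access hole stands over the button
- access_hole (a point): centre of the access hole at the plate's top face: the only through hole of the plate, 15 mm across, 10 mm deep, 55 mm from the plate's axis; turns with the plate. The other five stations carry bright round screw heads, 10 mm across and 3 mm high
- bar_grip (a point): place to grip the bar handle: on the plate's axis, 28 mm above the plate's top face. The bar is 66 mm long, 14 mm thick, and stands 40 mm high on the plate; its length (this point's x axis) points at the access hole
- reset_button (a joint): travel of the sunk reset button (m): 0 = up, 0.006 = fully down. Sprung: about 2.5 N starts it, about 6 N holds it fully down on its stop; it springs up when let go
- button_top (a point): centre of the button's top face: a steel cap 13 mm across in a bore 18 mm across, top 33 mm above the table when up (24 mm below the plate's top face); moves straight down when pressed
- tool_block: dark steel tool block, fixed: 50x150 mm, 75 mm high, on a 66x166 mm foot; origin at the centre of its underside, z up. Two holes 13 mm across, 70 mm deep in its top, 42 mm either side of the centre along its own y: one carries the punch, the other the drift, either way round
- punch: the long, slim pin punch, loose, tip down in the block: steel pin 8 mm in diameter, 65 mm long; collar 30 mm across, 6 mm thick; round ribbed handle 18 mm in diameter, 70 mm long; 6 mm striking end; 147 mm in all, about 0.13 kg. Origin at the tip's end, z along the axis to the handle. The collar rests on the block's top, so the origin starts 10 mm above the table
- punch_grip (a point): middle of the punch's handle, 106 mm from the tip's end along the axis
- punch_tip (a point): end of the punch's tip (same point as its origin)
- drift: the short, thick drift in the other hole of the block, to be left alone: handle 26 mm in diameter and only 40 mm long above the same kind of collar; its pin is too short to reach the button. Origin at its tip's end
- tin_can: bystander: empty tin can, 76 mm across, 111 mm high; origin at the centre of its underside
- flange: bystander: steel pipe flange, 90 mm across, 24 mm high; origin at the centre of its underside
- ring: bystander: steel bearing ring, 96 mm across, 20 mm high; origin at the centre of its underside
- big_nut: bystander: hexagon nut, 43x37x19 mm; origin at the centre of its underside

How it is judged:
By the outcome, as a careful person would: the job done as asked, in the order asked, and still so for the second after the job is handed in, while the arm keeps its last pose, push and grip.
It also fails if it takes over 59 s, if anything falls off the work surface, if the arm or the gripper's body presses on something with over 40 N, if the wrist force passes 120 N, or if a joint passes its speed limit or range.

## Robot

A 7-joint arm with a two-finger parallel gripper is mounted at the origin on a cart in front of the work surface, level with it; the furniture and walls round the work are solid. World frame = base frame: x ahead of the robot, y to its left, z up, the work surface at z = 0. Lengths are in m, angles in rad, forces in N, time in s.
With the tool pointing down it reaches from about 0.4 to 0.85 m from the base axis. Payload 10.4 kg.
Tool frame: the origin (TCP) lies between the finger pads; the fingertips stand r.nose_length ahead of it and the grasp point (between the pads) lies 6 mm ahead of it (r.nose_length is the distance from the TCP to the fingertips, in m); z points along the fingers, x is the direction in which the jaws open and shut, and the axes are right-handed (so a half turn about z gives the same grasp; the last joint's range is limited). The gripper opens to 87 mm and grips with 3 to 60 N. Pads are 19 mm wide; open, the fingers measure 117 mm over their backs; the gripper's body (75 mm by 190 mm) begins 51 mm behind the grasp point.
Start: joints at [-1.334, 0.332, -0.065, 1.46, 0.022, 1.35, -0.088], TCP at [0.161, 0.604, 0.212] pointing down, gripper open.
Joint ranges: [-2.6, 2.6], [-0.5, 2.12], [-1.47, 1.34], [0.16, 2.42], [-1.27, 4.41], [0.06, 2.06], [-2.6, 2.6]. Speed limits (rad/s): [2.22, 2.22, 2.79, 2.79, 3.14, 3.14, 3.14].

## Interface

Orientations are given as a unit quaternion [x, y, z, w].
In Python, from bench import r gives the robot as it stands. The module is installed in compiled form; this text tells all that it offers.
- The arm moves only by the shell command python3 -m creep 'ROWS' [OPENING] [FORCE]. ROWS is JSON, a list of rows, each an object of numbers: "x", "y", "z": the shift along the world's x, y, z in m; "spin": the turn about the world's z in degrees. In form: [{"x": .., "y": .., "z": .., "spin": ..}, ...]. A call has 1 to 12 rows; each row is the pose to reach, as a shift and turn from the pose commanded when the call began; what a row does not reach only later rows make up. A row lasts 1/8 s, in which the tool goes at most 62.5 mm and 10.7 degrees, less where a joint would pass 70% of its speed; a pose out of reach is approached as far as the arm can. A call with a gripper value outside its range is refused whole. OPENING is the finger opening in m, from 0 to 0.087, set as the call begins (- or left out, the last holds). The fingers move at their own pace and stop on an object; FORCE is the grip in N (left out, the last holds). Time passes only in rows, so rows that repeat a pose let the fingers close. It gives the time, the measured TCP pose, the force and the opening at its end, in the units of the state.
- r.read_state(): the state, without advancing time (a new reading comes with each control period).
- r.camera(name): name is "scene" or "top"; returns a dict with "pixels" (400x640x3 uint8, blue, green, red), "z_map" (400x640 float32, m along the optical axis (not along the pixel's ray), 0 where there is no reading), "K" (3x3 intrinsics, pixels), "R" (3x3) and "t" (3): a world point X has camera coordinates R X + t. Camera axes: x right, y down, z forward; pixel columns grow to the right and rows downward; lengths in m; the calibration is good to about 2 mm. A picture is of the moment at which its call begins.
- r.close_job(): hands the job in, once; it reports no verdict.
The state is a dict: "time": time; "joint_positions": joint angles; "joint_vel": joint speeds; "joint_torque": joint torques, N m; "ee_pos": TCP position; "eef_rot": TCP orientation; "ft_force": force on the tool from outside, world axes, zero at the start; "torque": the same for the moment, N m; "width": finger opening in m.
Only numpy, scipy, OpenCV 4.12 (cv2) and the standard library are available. Lean on these libraries where they do the work, as an engineer would, in place of code of your own. Each camera call takes 0.05 s, during which the arm holds its last target. There are 200 camera calls.

## Working session

There is one attempt and no reset: what is moved stays moved. The work goes in short steps, Python scripts to look and compute and a shell command to move; the robot and the scene stay as the last step left them, time stands still between calls to the robot, and variables do not carry over. Pictures are saved under pics/ and viewed, about 8 in all and at most 12, crops included, and the job is handed in when it is done.

```bash
mkdir -p pics; cat > h.py <<'E'
from bench import r
import numpy as np, cv2
def pts(c):
    z=c["z_map"]; v,u=np.mgrid[:z.shape[0],:z.shape[1]]
    K=c["K"]; P=np.stack([(u-K[0,2])/K[0,0]*z,(v-K[1,2])/K[1,1]*z,z],-1)
    W=(P-c["t"])@c["R"]   # R^T (P-t)
    W[z==0]=np.nan
    return W
def at_height(c,u,v,h):
    d=np.linalg.inv(c["K"])@np.array([u,v,1.]); d=c["R"].T@d; o=-c["R"].T@c["t"]
    return o+d*(h-o[2])/d[2]
def proj(c,X):
    p=c["K"]@(c["R"]@np.array(X,float)+c["t"]); return p[:2]/p[2]
E
python3 - <<'E'
from h import *
s=r.read_state(); print({k:np.round(v,3).tolist() for k,v in s.items()}, r.nose_length)
for n in("top","scene"):
    c=r.camera(n); cv2.imwrite(f"pics/{n}0.png",c["pixels"]); print(n,-c["R"].T@c["t"],c["K"][0,0]); np.savez(f"{n}0.npz",**c)
E
```

```text
{'time': 0.0, 'joint_positions': [-1.334, 0.333, -0.065, 1.461, 0.022, 1.35, -0.089], 'joint_vel': [0.001, 0.001, -0.001, 0.002, 0.001, 0.002, 0.0], 'joint_torque': [-0.0, -62.325, 0.025, -38.99, -0.061, 0.04, 0.0], 'ee_pos': [0.16, 0.604, 0.211], 'eef_rot': [0.793, 0.61, -0.001, 0.0], 'ft_force': [0.206, -0.01, 0.217], 'torque': [-0.018, -0.037, -0.011], 'width': 0.087} 0.025
top [0.51663574 0.06316896 1.14139999] 434.6173349841045
scene [0.2319258  0.75753605 0.73475761] 370.250157350864
```

View pics/top0.png

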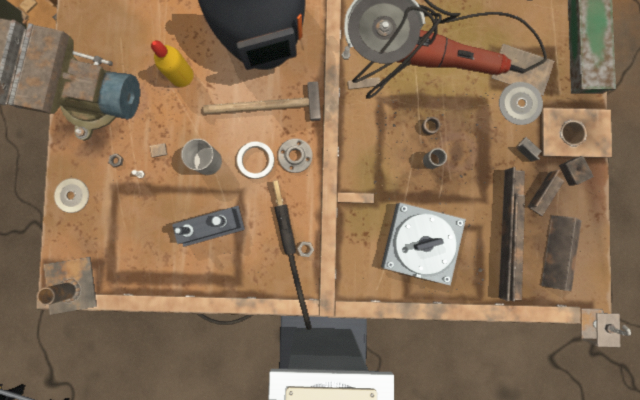

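View pics/scene0.png

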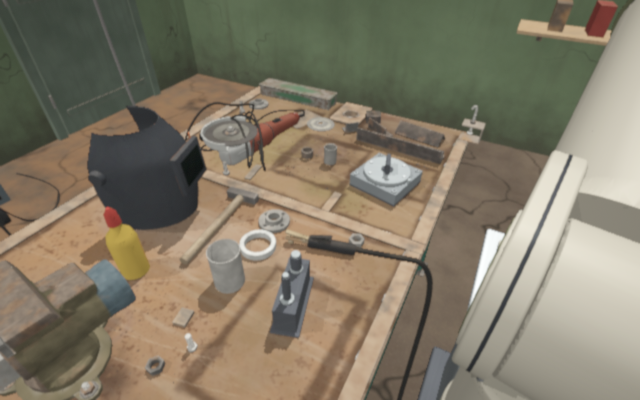

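The top view shows the positioner at about (427,243) and the tool block at (207,226), with one tool at (183,230) and the other at (217,221). Next I'll zoom in and measure.

```bash
python3 - <<'E'
from h import *
c=dict(np.load("top0.npz")); W=pts(c); im=c["pixels"]
a=cv2.resize(im[190:300,375:485],(400,400),interpolation=cv2.INTER_CUBIC); b=cv2.resize(im[190:265,160:260],(400,300),interpolation=cv2.INTER_CUBIC)
b=cv2.copyMakeBorder(b,0,100,0,0,cv2.BORDER_CONSTANT); cv2.imwrite("pics/crop.png",np.hstack([a,b]))
def reg(m,u0,u1,v0,v1):
    k=np.zeros(m.shape,bool); k[v0:v1,u0:u1]=True; return m&k
z=W[...,2]
print("axes",at_height(c,320,200,0),at_height(c,420,200,0))
m=reg((z>.05)&(z<.064),375,485,190,300); p=W[m]
(cx,cy),rad=cv2.minEnclosingCircle(p[:,:2].astype(np.float32)); print("plate",p.shape,cx,cy,rad,p.mean(0))
m=reg((z>.08),375,485,190,300); p=W[m]; print("bar",len(p),p.mean(0),cv2.minAreaRect(p[:,:2].astype(np.float32)))
m=reg((z>.035)&(z<.064),375,485,190,300); p=W[m]; R=cv2.minAreaRect(p[:,:2].astype(np.float32)); print("base",R)
for nm,lo,hi in(("block",.068,.078),("tools",.095,.2)):
    m=reg((z>lo)&(z<hi),160,260,190,265); p=W[m]; print(nm,len(p),p.mean(0),cv2.minAreaRect(p[:,:2].astype(np.float32)))
    if nm=="tools":
        n,l,st,ce=cv2.connectedComponentsWithStats(m.astype(np.uint8))
        for i in range(1,n):
            q=W[l==i]; print(ce[i],len(q),q.mean(0),q.max(0),q.min(0))
E
```

```text
axes [0.593701   0.03837736 0.        ] [ 0.60007068 -0.22464444  0.        ]
plate (2734, 3) 0.4905140995979309 -0.22641268372535706 0.11117879301309586 [ 0.48757269 -0.22495998  0.05701698]
bar 182 [ 0.48801101 -0.22384303  0.09559992] ((0.4878382980823517, -0.2252730131149292), (0.01398426853120327, 0.06548095494508743), 16.98288917541504)
base ((0.48796701431274414, -0.22604376077651978), (0.1711782068014145, 0.1703862100839615), 76.98412322998047)
block 927 [0.51921858 0.31932308 0.07450527] ((0.51873779296875, 0.32284802198410034), (0.05020498111844063, 0.1514144092798233), 17.06085968017578)
tools 218 [0.51934749 0.31639633 0.12835698] ((0.5206571221351624, 0.32018470764160156), (0.024752594530582428, 0.10520073026418686), 14.465404510498047)
[217.87068966 220.86206897] 116 [0.53069425 0.27946774 0.12058731] [0.54279527 0.29341591 0.13042964] [0.51856791 0.26914578 0.09550078]
[181.69607843 230.42156863] 102 [0.50644333 0.35839355 0.13719307] [0.51451669 0.36985302 0.15912925] [0.49774567 0.35312794 0.09508988]
```

View pics/crop.png

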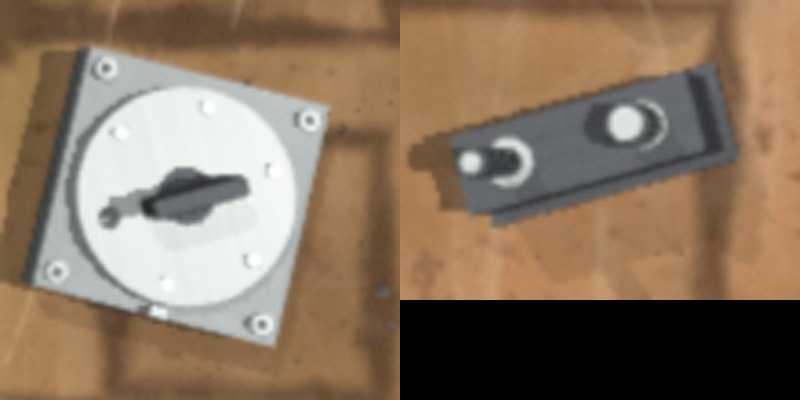

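```bash
python3 - <<'E'
from h import *
c=dict(np.load("top0.npz"))
C=np.array([.4879,-.2257])
for n,u,v,h in(("lug",158,312,.057),("hole",110,215,.057)):
    p=at_height(c,375+u*.275-.4,190+v*.275-.4,h)[:2]; d=p-C; print(n,p,np.hypot(*d),np.degrees(np.arctan2(d[1],d[0])))
print("punch end",at_height(c,160+70/4-.4,190+161/4-.4,.157)); print("drift end",at_height(c,160+227/4-.4,190+123/4-.4,.127))
t=np.radians(107.02); d=np.array([np.cos(t),np.sin(t)]); print("punch hole",np.array([.51874,.32285])+.042*d)
E
python3 -m creep '[{"x":0.15,"y":-0.125,"z":0.09,"spin":-29},{"x":0.15,"y":-0.125,"z":0.09,"spin":-29},{"x":0.15,"y":-0.125,"z":0.09,"spin":-29},{"x":0.3,"y":-0.25,"z":0.09,"spin":-58},{"x":0.3,"y":-0.25,"z":0.09,"spin":-58},{"x":0.3,"y":-0.25,"z":0.09,"spin":-58},{"x":0.3,"y":-0.25,"z":0.09,"spin":-58},{"x":0.32,"y":-0.4,"z":0.09,"spin":-58},{"x":0.32,"y":-0.4,"z":0.09,"spin":-58},{"x":0.32,"y":-0.4,"z":0.09,"spin":-58}]' 0.06 20
```

```text
lug [ 0.4090845  -0.20674142] 0.08106362139748623 166.47481051201584
hole [ 0.47383386 -0.17354665] 0.054016923454584864 105.09394752966584
punch end [0.50767242 0.36316946 0.157     ]
drift end [0.53171273 0.28174387 0.127     ]
punch hole [0.50644637 0.36301051]
time: 1.35
ee_pos: [0.4812, 0.1999, 0.3023]
eef_rot: [0.989, 0.146, 0.0, 0.0]
ft_force: [0.4, 1.3, 0.3]
width: 0.0603
```

```bash
python3 -m creep '[{"x":0.007,"y":-0.2,"z":-0.03},{"x":0.007,"y":-0.2,"z":-0.03},{"x":0.007,"y":-0.2,"z":-0.03},{"x":0.007,"y":-0.425,"z":-0.03},{"x":0.007,"y":-0.425,"z":-0.1},{"x":0.007,"y":-0.425,"z":-0.1},{"x":0.007,"y":-0.425,"z":-0.1},{"x":0.007,"y":-0.425,"z":-0.1},{"x":0.007,"y":-0.425,"z":-0.1},{"x":0.007,"y":-0.425,"z":-0.1}]'
python3 - <<'E'
from h import *
s=r.read_state(); print(s["ee_pos"],s["eef_rot"],s["joint_positions"])
c=r.camera("top"); cv2.imwrite("pics/top1.png",cv2.resize(c["pixels"][170:310,340:500],(800,700))[:600])
E
```

```text
[0.48121718 0.19988317 0.30229428] [9.89220462e-01 1.46433779e-01 1.17537851e-04 1.08152883e-04] [-0.83292949  0.05665434  0.37075744  1.60379209 -0.02031393  1.48484962
 -0.16704873]invalid input at $[0]: expected keys x, y, z, spin
```

View pics/top1.png

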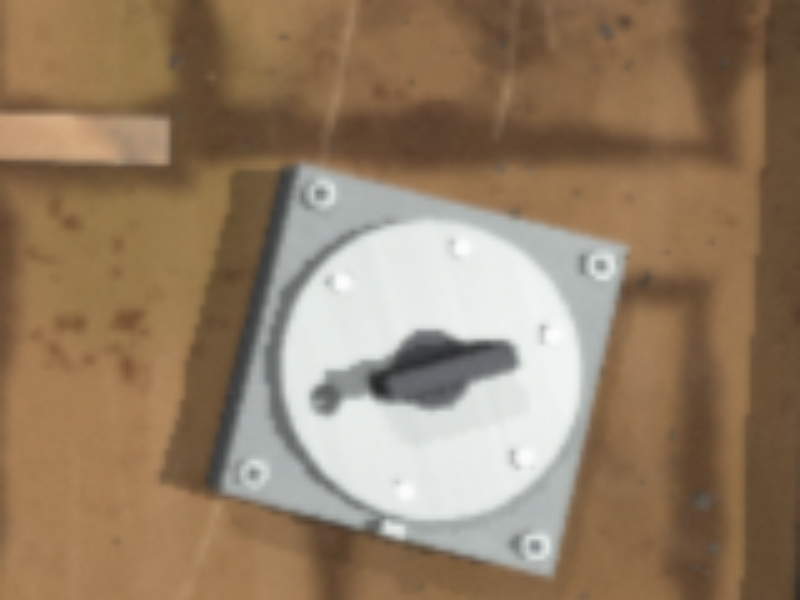

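The move was refused because every row needs all four keys. The picture shows the plate untouched, with the hole at (325,397) and the lug at (393,528).

```bash
python3 -m creep '[{"x":0.007,"y":-0.2,"z":-0.03,"spin":0},{"x":0.007,"y":-0.2,"z":-0.03,"spin":0},{"x":0.007,"y":-0.2,"z":-0.03,"spin":0},{"x":0.007,"y":-0.4255,"z":-0.03,"spin":0},{"x":0.007,"y":-0.4255,"z":-0.1,"spin":0},{"x":0.007,"y":-0.4255,"z":-0.1,"spin":0},{"x":0.007,"y":-0.4255,"z":-0.1,"spin":0},{"x":0.007,"y":-0.4255,"z":-0.1,"spin":0},{"x":0.007,"y":-0.4255,"z":-0.1,"spin":0},{"x":0.007,"y":-0.4255,"z":-0.1,"spin":0},{"x":0.007,"y":-0.4255,"z":-0.1,"spin":0}]'
python3 - <<'E'
from h import *
s=r.read_state(); print(s["ee_pos"],s["eef_rot"],s["joint_positions"])
E
```

```text
time: 2.78
ee_pos: [0.4882, -0.2202, 0.2026]
eef_rot: [0.989, 0.15, 0.001, -0.0]
ft_force: [-0.2, 0.5, 0.5]
width: 0.0605
[ 0.48815613 -0.22015017  0.20257828] [ 9.88696860e-01  1.49927429e-01  5.01871846e-04 -1.83734896e-04] [-0.37348826  0.15941269  0.79599782  1.74815105 -0.11946632  1.28273764
  0.75113398]
```

```bash
python3 -m creep '[{"x":0,"y":-0.004,"z":-0.05,"spin":0},{"x":0,"y":-0.004,"z":-0.05,"spin":0},{"x":0,"y":-0.004,"z":-0.05,"spin":0}]'
```

```text
time: 3.15
ee_pos: [0.4881, -0.2254, 0.1536]
eef_rot: [0.989, 0.149, 0.0, 0.0]
ft_force: [0.8, 0.4, 0.5]
width: 0.0601
```

```bash
python3 -m creep '[{"x":0,"y":0,"z":-0.03,"spin":0},{"x":0,"y":0,"z":-0.06,"spin":0},{"x":0,"y":0,"z":-0.062,"spin":0},{"x":0,"y":0,"z":-0.062,"spin":0}]' && python3 -m creep '[{"x":0,"y":0,"z":0,"spin":0},{"x":0,"y":0,"z":0,"spin":0},{"x":0,"y":0,"z":0,"spin":0},{"x":0,"y":0,"z":0,"spin":0},{"x":0,"y":0,"z":0,"spin":0}]' 0 20
```

```text
time: 3.65
ee_pos: [0.4886, -0.2258, 0.092]
eef_rot: [0.989, 0.149, 0.001, 0.0]
ft_force: [0.6, -0.2, -0.6]
width: 0.0598
time: 4.28
ee_pos: [0.4875, -0.2255, 0.0902]
eef_rot: [0.989, 0.149, 0.0, -0.0]
ft_force: [0.1, -0.1, -0.2]
width: 0.0179
```

```bash
python3 -m creep '[{"x":0,"y":0,"z":0,"spin":0},{"x":0,"y":0,"z":0,"spin":0},{"x":0,"y":0,"z":0,"spin":0}]' 0 25 && python3 -m creep '[{"x":0,"y":0,"z":0,"spin":7},{"x":0,"y":0,"z":0,"spin":15},{"x":0,"y":0,"z":0,"spin":23},{"x":0,"y":0,"z":0,"spin":30}]'
```

```text
time: 4.65
ee_pos: [0.4875, -0.2255, 0.0901]
eef_rot: [0.989, 0.149, -0.0, -0.0]
ft_force: [-0.7, 0.5, 0.3]
width: 0.0005
time: 5.15
ee_pos: [0.4875, -0.2255, 0.0902]
eef_rot: [0.916, 0.402, 0.0, -0.0]
ft_force: [0.1, -0.2, 0.1]
width: 0.0007
```

The fingers closed fully without meeting the bar, so I'll look.

```bash
python3 - <<'E'
from h import *
c=r.camera("top"); d=r.camera("scene"); np.savez("t2.npz",**c); np.savez("s2.npz",**d)
a=cv2.resize(c["pixels"][180:300,360:480],(400,400)); u,v=proj(d,(.488,-.2255,.09)).astype(int); print(u,v)
b=cv2.resize(d["pixels"][v-80:v+80,u-80:u+80],(400,400)); cv2.imwrite("pics/l2.png",np.hstack([a,b]))
E
```

```text
388 159
```

View pics/l2.png

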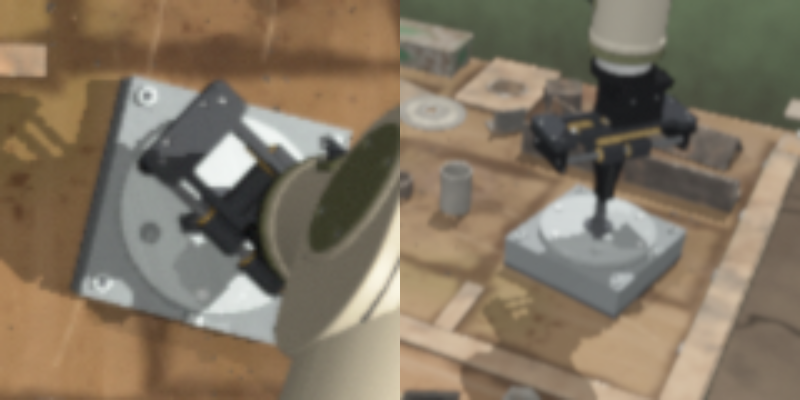

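```bash
python3 - <<'E'
from h import *
print(r.nose_length, r.read_state()["ee_pos"])
d=dict(np.load("s2.npz")); W=pts(d); u,v=388,159
for vv in range(125,178,3): print(vv,[np.round(W[vv,uu],3).tolist() for uu in(384,388,392)])
for z in(.065,.09,.141): print(z,proj(d,(.4875,-.2255,z)))
im=d["pixels"][110:185,345:435]; cv2.imwrite("pics/l3.png",cv2.resize(im,(720,600),interpolation=cv2.INTER_CUBIC))
E
```

```text
0.025 [ 0.48751059 -0.225512    0.09020329]
125 [[0.515, -0.218, 0.21], [0.506, -0.23, 0.207], [0.485, -0.198, 0.227]]
128 [[0.514, -0.22, 0.199], [0.497, -0.203, 0.212], [0.484, -0.199, 0.217]]
131 [[0.502, -0.183, 0.21], [0.491, -0.186, 0.212], [0.481, -0.192, 0.212]]
134 [[0.497, -0.17, 0.208], [0.49, -0.186, 0.202], [0.48, -0.194, 0.201]]
137 [[0.502, -0.191, 0.186], [0.489, -0.186, 0.193], [0.478, -0.191, 0.193]]
140 [[0.503, -0.197, 0.173], [0.485, -0.175, 0.189], [0.474, -0.181, 0.189]]
143 [[0.57, -0.439, 0.018], [0.483, -0.176, 0.179], [0.473, -0.182, 0.179]]
146 [[0.567, -0.437, 0.007], [0.49, -0.207, 0.151], [0.481, -0.218, 0.147]]
149 [[0.564, -0.429, -0.001], [0.489, -0.208, 0.14], [0.481, -0.222, 0.135]]
152 [[0.557, -0.409, -0.001], [0.488, -0.209, 0.128], [0.479, -0.221, 0.125]]
155 [[0.53, -0.319, 0.044], [0.487, -0.211, 0.117], [0.478, -0.222, 0.114]]
158 [[0.519, -0.285, 0.054], [0.485, -0.208, 0.108], [0.475, -0.218, 0.106]]
161 [[0.512, -0.264, 0.057], [0.485, -0.213, 0.094], [0.488, -0.276, 0.057]]
164 [[0.505, -0.246, 0.057], [0.479, -0.193, 0.097], [0.483, -0.263, 0.054]]
167 [[0.5, -0.23, 0.057], [0.477, -0.194, 0.086], [0.478, -0.247, 0.054]]
170 [[0.493, -0.21, 0.059], [0.475, -0.19, 0.077], [0.47, -0.224, 0.058]]
173 [[0.489, -0.2, 0.055], [0.475, -0.195, 0.063], [0.466, -0.211, 0.056]]
176 [[0.484, -0.186, 0.054], [0.471, -0.188, 0.057], [0.46, -0.194, 0.056]]
0.065 [387.4210801  166.55924323]
0.09 [388.40932067 160.03664732]
0.141 [390.51001742 146.17160613]
```

View pics/l3.png

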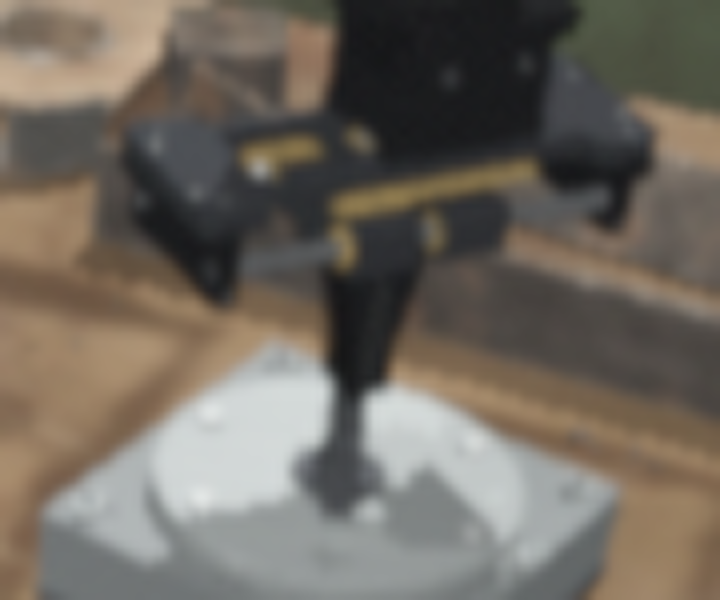

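The picture shows the bar end below the fingertips: tips near (360,390), bar end from (345,430) to (335,510). So the fingertips are at z≈0.10 rather than the 0.065 the state implies. I'll open and turn back, then measure the height offset from depth.

```bash
python3 -m creep '[{"x":0,"y":0,"z":0,"spin":-10},{"x":0,"y":0,"z":0,"spin":-20},{"x":0,"y":0,"z":0,"spin":-30},{"x":0,"y":0,"z":0,"spin":-30},{"x":0,"y":0,"z":0,"spin":-30}]' 0.06
python3 - <<'E'
from h import *
print(r.read_state()["width"])
d=r.camera("scene"); W=pts(d); z=W[...,2]
m=(np.hypot(W[...,0]-.4875,W[...,1]+.2255)<.12)&(z>.1)
k=np.zeros(m.shape,bool); k[90:180,330:450]=True; m&=k
for a in np.arange(.1,.25,.01):
    q=W[m&(z>=a)&(z<a+.01)]
    if len(q): print(round(a,2),len(q),q.min(0).round(3),q.max(0).round(3))
im=d["pixels"][110:185,345:435]; cv2.imwrite("pics/l4.png",cv2.resize(im,(720,600),interpolation=cv2.INTER_CUBIC))
E
```

```text
time: 5.88
ee_pos: [0.4876, -0.2254, 0.0902]
eef_rot: [0.989, 0.15, 0.0, 0.0]
ft_force: [-0.5, -0.1, -0.5]
width: 0.0425
0.04253744273943101
0.1 14 [ 0.456 -0.223  0.1  ] [ 0.511 -0.199  0.11 ]
0.11 18 [ 0.455 -0.235  0.11 ] [ 0.511 -0.202  0.118]
0.12 18 [ 0.454 -0.228  0.12 ] [ 0.513 -0.205  0.129]
0.13 24 [ 0.452 -0.23   0.13 ] [ 0.517 -0.201  0.14 ]
0.14 36 [ 0.451 -0.237  0.14 ] [ 0.517 -0.201  0.15 ]
0.15 19 [ 0.449 -0.225  0.151] [ 0.519 -0.199  0.158]
0.16 2 [ 0.459 -0.223  0.163] [ 0.46  -0.221  0.165]
0.17 62 [ 0.394 -0.255  0.17 ] [ 0.563 -0.16   0.18 ]
0.18 176 [ 0.394 -0.239  0.18 ] [ 0.559 -0.162  0.19 ]
0.19 187 [ 0.39  -0.247  0.19 ] [ 0.564 -0.159  0.2  ]
0.2 221 [ 0.387 -0.235  0.2  ] [ 0.585 -0.16   0.21 ]
0.21 417 [ 0.387 -0.285  0.21 ] [ 0.587 -0.16   0.22 ]
0.22 71 [ 0.434 -0.22   0.22 ] [ 0.497 -0.19   0.23 ]
0.23 89 [ 0.434 -0.236  0.23 ] [ 0.508 -0.193  0.24 ]
0.24 81 [ 0.434 -0.219  0.24 ] [ 0.497 -0.198  0.25 ]
```

View pics/l4.png

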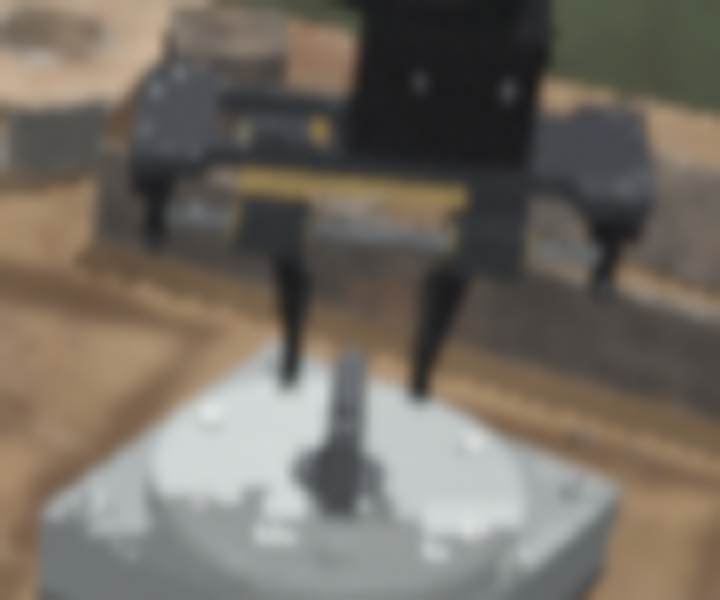

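Body underside is at 0.17 and the tips at about 0.098, so the gripper really sits about 33 mm higher than reported. Sideways it is centred on the bar. I'll descend the difference in small steps and watch the force.

```bash
python3 -m creep '[{"x":0,"y":0,"z":0,"spin":0},{"x":0,"y":0,"z":-0.01,"spin":0},{"x":0,"y":0,"z":-0.02,"spin":0},{"x":0,"y":0,"z":-0.02,"spin":0}]' && python3 -m creep '[{"x":0,"y":0,"z":-0.003,"spin":0},{"x":0,"y":0,"z":-0.006,"spin":0},{"x":0,"y":0,"z":-0.01,"spin":0},{"x":0,"y":0,"z":-0.01,"spin":0}]' && python3 -m creep '[{"x":0,"y":0,"z":0,"spin":0},{"x":0,"y":0,"z":0,"spin":0},{"x":0,"y":0,"z":0,"spin":0},{"x":0,"y":0,"z":0,"spin":0},{"x":0,"y":0,"z":0,"spin":0},{"x":0,"y":0,"z":0,"spin":0},{"x":0,"y":0,"z":0,"spin":0}]' 0 25
```

```text
time: 6.42
ee_pos: [0.4867, -0.2252, 0.069]
eef_rot: [0.989, 0.149, -0.001, -0.0]
ft_force: [-0.4, -0.0, -0.6]
width: 0.0598
time: 6.92
ee_pos: [0.4874, -0.2254, 0.0599]
eef_rot: [0.989, 0.149, -0.0, -0.0]
ft_force: [0.2, 0.7, -0.6]
width: 0.06
time: 7.8
ee_pos: [0.4882, -0.2253, 0.0603]
eef_rot: [0.989, 0.149, 0.001, 0.0]
ft_force: [5.5, -0.0, -3.7]
width: 0.0138
```

```bash
python3 -m creep '[{"x":0,"y":0,"z":0,"spin":6},{"x":0,"y":0,"z":0,"spin":13},{"x":0,"y":0,"z":0,"spin":20},{"x":0,"y":0,"z":0,"spin":27},{"x":0,"y":0,"z":0,"spin":34},{"x":0,"y":0,"z":0,"spin":41},{"x":0,"y":0,"z":0,"spin":48},{"x":0,"y":0,"z":0,"spin":54},{"x":0,"y":0,"z":0,"spin":60},{"x":0,"y":0,"z":0,"spin":60},{"x":0,"y":0,"z":0,"spin":60}]' && python3 -m creep '[{"x":0,"y":0,"z":0,"spin":0},{"x":0,"y":0,"z":0,"spin":0},{"x":0,"y":0,"z":0,"spin":0},{"x":0,"y":0,"z":0,"spin":0}]' 0.06
```

```text
time: 9.18
ee_pos: [0.4887, -0.2248, 0.0603]
eef_rot: [0.782, 0.624, 0.001, 0.0]
ft_force: [5.9, 2.7, -3.7]
width: 0.0137
time: 9.68
ee_pos: [0.4874, -0.2255, 0.0602]
eef_rot: [0.782, 0.623, -0.0, -0.0]
ft_force: [-0.2, -0.9, -0.5]
width: 0.0461
```

```bash
python3 -m creep '[{"x":0,"y":0,"z":0,"spin":0},{"x":0,"y":0,"z":0.05,"spin":0},{"x":0,"y":0,"z":0.1,"spin":0},{"x":0,"y":0,"z":0.15,"spin":0},{"x":0.005,"y":0.06,"z":0.16,"spin":-10},{"x":0.005,"y":0.12,"z":0.16,"spin":-20},{"x":0.005,"y":0.18,"z":0.16,"spin":-30},{"x":0.005,"y":0.24,"z":0.16,"spin":-40},{"x":0.005,"y":0.3,"z":0.16,"spin":-50},{"x":0.005,"y":0.3,"z":0.16,"spin":-60},{"x":0.005,"y":0.3,"z":0.16,"spin":-60}]'
python3 - <<'E'
from h import *
c=r.camera("top"); np.savez("t5.npz",**c)
cv2.imwrite("pics/t5.png",cv2.resize(c["pixels"][190:300,375:485],(440,440),interpolation=cv2.INTER_CUBIC))
print(r.read_state()["joint_positions"])
E
```

```text
time: 11.05
ee_pos: [0.4921, 0.0778, 0.22]
eef_rot: [0.989, 0.149, -0.0, -0.0]
ft_force: [-1.2, -0.8, -0.8]
width: 0.06
[-0.57500796  0.03624011  0.34071081  1.79346441 -0.01254382  1.31420503
  0.06408443]
```

View pics/t5.png

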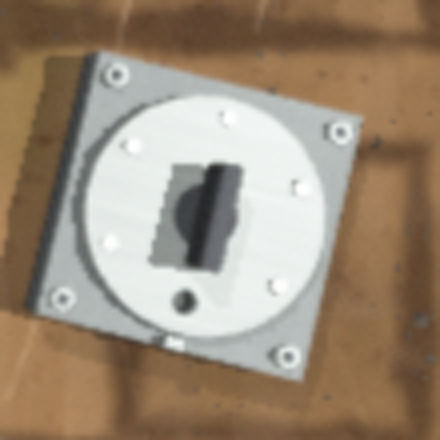

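The access hole is at (185,301), in line with the lug at (175,342), so the plate is in the one-click position. On to the punch.

```bash
python3 -m creep '[{"x":0.005,"y":0.06,"z":0,"spin":0},{"x":0.01,"y":0.12,"z":0,"spin":0},{"x":0.01,"y":0.18,"z":0,"spin":0},{"x":0.015,"y":0.24,"z":0,"spin":0},{"x":0.015,"y":0.285,"z":0,"spin":0},{"x":0.015,"y":0.285,"z":0,"spin":0},{"x":0.015,"y":0.285,"z":0,"spin":0}]'
python3 - <<'E'
from h import *
c=dict(np.load("t5.npz")); p=at_height(c,375+185/4-.4,190+301/4-.4,.057)[:2]; C=np.array([.4879,-.2257]); d=p-C
print(p,np.hypot(*d),np.degrees(np.arctan2(d[1],d[0])))
W=pts(c); z=W[...,2]; m=(z>.08); k=np.zeros(m.shape,bool); k[190:300,375:485]=1; m&=k
print(cv2.minAreaRect(W[m][:,:2].astype(np.float32)))
d=r.camera("scene"); 
u,v=proj(d,(.507,.363,.13)).astype(int); print(u,v)
cv2.imwrite("pics/p6.png",cv2.resize(d["pixels"][max(0,v-110):v+60,u-85:u+85],(500,500),interpolation=cv2.INTER_CUBIC))
W=pts(d); z=W[...,2]; m=(np.hypot(W[...,0]-.507,W[...,1]-.363)<.07)&(z>.17)
for a in np.arange(.17,.3,.01):
    q=W[m&(z>=a)&(z<a+.01)]
    if len(q): print(round(a,2),len(q),q.min(0).round(3),q.max(0).round(3))
E
```

```text
time: 11.98
ee_pos: [0.5081, 0.3584, 0.22]
eef_rot: [0.989, 0.149, 0.0, 0.0]
ft_force: [0.5, -1.2, 0.7]
width: 0.0598
[ 0.43511252 -0.21347924] 0.05418362365058762 166.96516750178247
((0.487759530544281, -0.22542551159858704), (0.01598965935409069, 0.06541383266448975), 78.14207458496094)
285 281
0.22 5 [0.471 0.359 0.229] [0.539 0.382 0.23 ]
0.23 55 [0.467 0.341 0.23 ] [0.541 0.383 0.24 ]
0.24 63 [0.467 0.34  0.24 ] [0.542 0.382 0.25 ]
0.25 58 [0.466 0.358 0.25 ] [0.543 0.383 0.26 ]
0.26 63 [0.464 0.357 0.26 ] [0.544 0.383 0.27 ]
0.27 75 [0.463 0.357 0.27 ] [0.546 0.384 0.28 ]
0.28 22 [0.538 0.358 0.28 ] [0.545 0.384 0.29 ]
0.29 11 [0.538 0.362 0.291] [0.544 0.378 0.3  ]
```

View pics/p6.png

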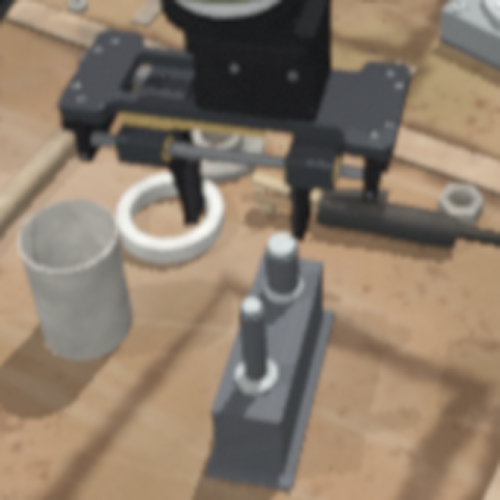

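```bash
python3 -m creep '[{"x":0,"y":0,"z":0,"spin":0},{"x":0,"y":0,"z":-0.02,"spin":0},{"x":0,"y":0,"z":-0.02,"spin":0}]'
```

```text
time: 12.4
ee_pos: [0.5072, 0.3583, 0.1992]
eef_rot: [0.989, 0.148, -0.001, 0.001]
ft_force: [-0.3, -0.0, 0.2]
width: 0.0602
```

```bash
python3 -m creep '[{"x":0,"y":0.0045,"z":0,"spin":0},{"x":0,"y":0.0045,"z":-0.03,"spin":0},{"x":0,"y":0.0045,"z":-0.06,"spin":0},{"x":0,"y":0.0045,"z":-0.09,"spin":0},{"x":0,"y":0.0045,"z":-0.11,"spin":0},{"x":0,"y":0.0045,"z":-0.11,"spin":0},{"x":0,"y":0.0045,"z":-0.11,"spin":0}]' && python3 -m creep '[{"x":0,"y":0,"z":0,"spin":0},{"x":0,"y":0,"z":0,"spin":0},{"x":0,"y":0,"z":0,"spin":0},{"x":0,"y":0,"z":0,"spin":0},{"x":0,"y":0,"z":0,"spin":0},{"x":0,"y":0,"z":0,"spin":0},{"x":0,"y":0,"z":0,"spin":0}]' 0 30
```

```text
time: 13.28
ee_pos: [0.5082, 0.3646, 0.0916]
eef_rot: [0.989, 0.149, 0.001, -0.0]
ft_force: [-0.5, -0.1, 1.2]
width: 0.0598
time: 14.15
ee_pos: [0.5074, 0.364, 0.0901]
eef_rot: [0.989, 0.149, -0.0, 0.0]
ft_force: [-0.6, -0.5, 0.2]
width: 0.0174
```

```bash
python3 -m creep '[{"x":0,"y":0,"z":0.02,"spin":0},{"x":0,"y":0,"z":0.05,"spin":0},{"x":0,"y":0,"z":0.09,"spin":0},{"x":0,"y":0,"z":0.13,"spin":0},{"x":0,"y":0,"z":0.13,"spin":0},{"x":-0.01,"y":-0.05,"z":0.13,"spin":0},{"x":-0.02,"y":-0.1,"z":0.13,"spin":0},{"x":-0.03,"y":-0.15,"z":0.13,"spin":0},{"x":-0.04,"y":-0.2,"z":0.13,"spin":0},{"x":-0.05,"y":-0.25,"z":0.13,"spin":0},{"x":-0.05,"y":-0.3,"z":0.13,"spin":0},{"x":-0.05,"y":-0.35,"z":0.13,"spin":0}]' && python3 -m creep '[{"x":-0.005,"y":-0.05,"z":0,"spin":0},{"x":-0.01,"y":-0.1,"z":0,"spin":0},{"x":-0.015,"y":-0.15,"z":0,"spin":0},{"x":-0.02,"y":-0.2,"z":0,"spin":0},{"x":-0.0225,"y":-0.227,"z":0,"spin":0},{"x":-0.0225,"y":-0.227,"z":-0.04,"spin":0},{"x":-0.0225,"y":-0.227,"z":-0.04,"spin":0},{"x":-0.0225,"y":-0.227,"z":-0.04,"spin":0}]'
python3 - <<'E'
from h import *
s=r.read_state(); e=s["ee_pos"]; print(e)
d=r.camera("scene"); np.savez("s7.npz",**d); W=pts(d); z=W[...,2]
m=(np.hypot(W[...,0]-e[0],W[...,1]-e[1])<.025)&(z>.062)
for a in np.arange(.06,.24,.01):
    q=W[m&(z>=a)&(z<a+.01)]
    if len(q): print(round(a,2),len(q),q.mean(0).round(4),q.min(0).round(3),q.max(0).round(3))
u,v=proj(d,(.4347,-.2134,.09)).astype(int); print(u,v, proj(d,(.4347,-.2134,.057)), proj(d,(e[0],e[1],.1)))
cv2.imwrite("pics/p8.png",cv2.resize(d["pixels"][v-50:v+30,u-50:u+50],(800,600) if 0 else (750,600),interpolation=cv2.INTER_CUBIC))
E
```

```text
time: 15.65
ee_pos: [0.457, 0.0124, 0.2204]
eef_rot: [0.989, 0.149, 0.0, -0.0]
ft_force: [1.3, -0.6, -2.0]
width: 0.0173
time: 16.65
ee_pos: [0.4354, -0.2127, 0.1812]
eef_rot: [0.989, 0.149, 0.0, 0.0]
ft_force: [0.9, -0.6, -1.0]
width: 0.0172
[ 0.43537233 -0.21271381  0.18124623]
0.06 6 [ 0.4573 -0.2114  0.0655] [ 0.456 -0.218  0.063] [ 0.46  -0.207  0.069]
0.07 7 [ 0.4566 -0.2138  0.0748] [ 0.455 -0.221  0.071] [ 0.459 -0.209  0.078]
0.08 6 [ 0.4569 -0.2115  0.0847] [ 0.455 -0.216  0.083] [ 0.46  -0.208  0.088]
0.09 7 [ 0.4574 -0.2122  0.0934] [ 0.456 -0.216  0.09 ] [ 0.46  -0.207  0.098]
0.1 5 [ 0.4346 -0.2067  0.1057] [ 0.432 -0.208  0.102] [ 0.436 -0.205  0.11 ]
0.11 9 [ 0.4344 -0.2075  0.1146] [ 0.43  -0.211  0.11 ] [ 0.438 -0.205  0.119]
0.12 7 [ 0.4338 -0.2075  0.1249] [ 0.431 -0.213  0.121] [ 0.437 -0.205  0.129]
0.13 9 [ 0.4344 -0.2069  0.1353] [ 0.431 -0.208  0.131] [ 0.438 -0.204  0.139]
0.14 6 [ 0.4343 -0.2082  0.1452] [ 0.431 -0.211  0.14 ] [ 0.437 -0.205  0.149]
0.15 7 [ 0.4342 -0.2066  0.1541] [ 0.431 -0.209  0.15 ] [ 0.438 -0.203  0.159]
0.16 19 [ 0.435  -0.2008  0.1678] [ 0.421 -0.215  0.165] [ 0.449 -0.192  0.17 ]
0.17 35 [ 0.4328 -0.2035  0.1734] [ 0.422 -0.216  0.17 ] [ 0.447 -0.194  0.18 ]
0.18 17 [ 0.4328 -0.2035  0.1855] [ 0.426 -0.216  0.18 ] [ 0.441 -0.198  0.19 ]
0.19 40 [ 0.4322 -0.2029  0.1955] [ 0.416 -0.209  0.191] [ 0.448 -0.195  0.2  ]
0.2 35 [ 0.4327 -0.2017  0.2059] [ 0.416 -0.209  0.202] [ 0.449 -0.192  0.21 ]
0.21 38 [ 0.4327 -0.2019  0.2149] [ 0.415 -0.208  0.21 ] [ 0.45  -0.192  0.219]
0.22 49 [ 0.4321 -0.2019  0.2245] [ 0.413 -0.215  0.22 ] [ 0.451 -0.191  0.229]
0.23 56 [ 0.4333 -0.2031  0.2352] [ 0.411 -0.221  0.23 ] [ 0.454 -0.193  0.24 ]
403 166 [401.65686914 175.0113523 ] [403.46692125 163.72540828]
```

View pics/p8.png

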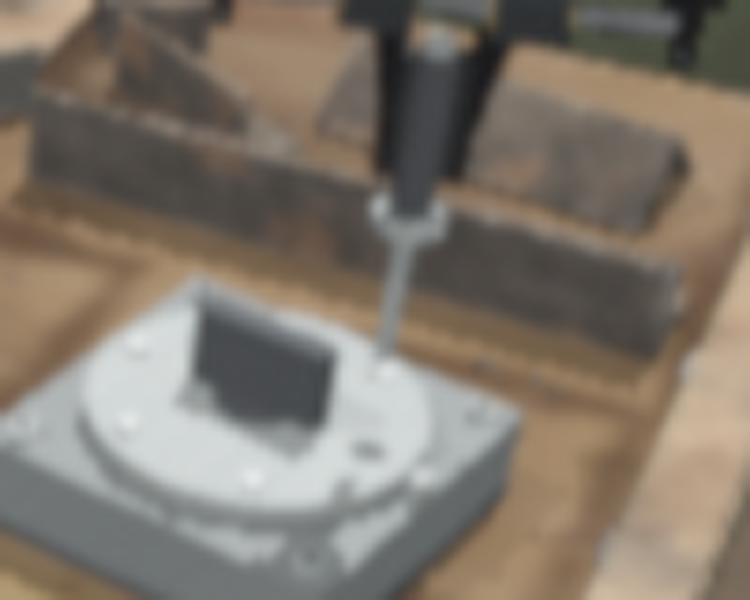

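The picture shows the pin hanging straight, tip at (385,352) above the hole at (369,450), with depth agreeing to about 1–2 mm. I'll descend in stages.

```bash
python3 -m creep '[{"x":-0.0005,"y":-0.0005,"z":-0.015,"spin":0},{"x":-0.0005,"y":-0.0005,"z":-0.03,"spin":0},{"x":-0.0005,"y":-0.0005,"z":-0.038,"spin":0},{"x":-0.0005,"y":-0.0005,"z":-0.038,"spin":0},{"x":-0.0005,"y":-0.0005,"z":-0.038,"spin":0}]'
python3 - <<'E'
from h import *
for i in range(3): s=r.read_state()
print(s["ee_pos"],s["ft_force"])
im=[]
for n,w in(("scene",20),("top",25)):
    d=r.camera(n); u,v=proj(d,(.4347,-.2134,.065)).astype(int); im.append(cv2.resize(d["pixels"][v-w:v+w,u-w:u+w],(400,400),interpolation=cv2.INTER_CUBIC)); print(n,proj(d,(.4347,-.2134,.057))-(u-w,v-w),w)
cv2.imwrite("pics/p9.png",np.hstack(im))
E
```

```text
time: 17.32
ee_pos: [0.4347, -0.2136, 0.1424]
eef_rot: [0.989, 0.149, 0.0, 0.0]
ft_force: [0.9, -0.9, -1.4]
width: 0.0175
[ 0.43473199 -0.21358784  0.14243195] [ 0.94521566 -0.89924718 -1.40889756]
scene [19.65686914 23.0113523 ] 20
top [24.81683239 25.01721237] 25
```

View pics/p9.png

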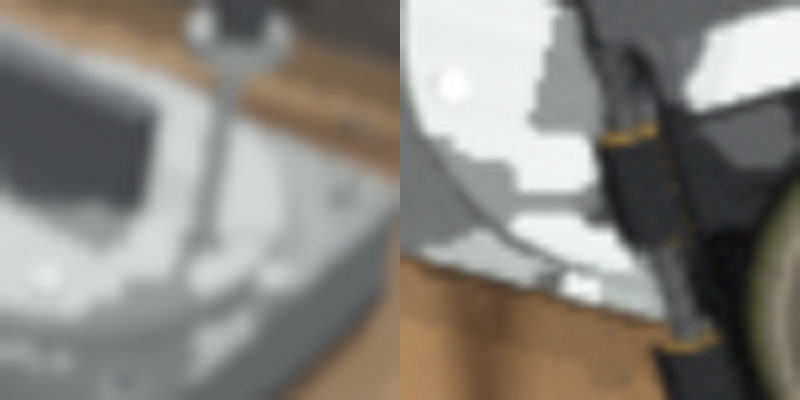

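The pin tip at (205,240) in the left panel hides the hole, predicted at about (197,230). The top camera is blocked by the gripper. I'll go in gently and watch the force.

```bash
python3 -m creep '[{"x":0,"y":0,"z":-0.004,"spin":0},{"x":0,"y":0,"z":-0.008,"spin":0},{"x":0,"y":0,"z":-0.008,"spin":0}]' && python3 -m creep '[{"x":0,"y":0,"z":-0.004,"spin":0},{"x":0,"y":0,"z":-0.008,"spin":0},{"x":0,"y":0,"z":-0.008,"spin":0}]'
```

```text
time: 17.8
ee_pos: [0.4343, -0.2134, 0.1338]
eef_rot: [0.989, 0.149, -0.0, -0.0]
ft_force: [0.5, 0.2, -1.6]
width: 0.0171
time: 18.18
ee_pos: [0.4343, -0.2134, 0.1258]
eef_rot: [0.989, 0.149, -0.0, -0.0]
ft_force: [0.1, -0.8, -2.6]
width: 0.0171
```

The tip is inside the hole with no contact. Now onto the button.

```bash
python3 -m creep '[{"x":0,"y":0,"z":-0.005,"spin":0},{"x":0,"y":0,"z":-0.01,"spin":0},{"x":0,"y":0,"z":-0.01,"spin":0}]' && python3 -m creep '[{"x":0,"y":0,"z":-0.002,"spin":0},{"x":0,"y":0,"z":-0.004,"spin":0},{"x":0,"y":0,"z":-0.004,"spin":0}]' && python3 -m creep '[{"x":0,"y":0,"z":-0.002,"spin":0},{"x":0,"y":0,"z":-0.003,"spin":0},{"x":0,"y":0,"z":-0.003,"spin":0}]'
```

```text
time: 18.55
ee_pos: [0.4342, -0.2133, 0.1157]
eef_rot: [0.989, 0.149, -0.0, -0.0]
ft_force: [0.9, -0.4, -2.7]
width: 0.0173
time: 18.92
ee_pos: [0.4347, -0.2135, 0.1123]
eef_rot: [0.989, 0.149, 0.0, 0.0]
ft_force: [-0.4, 0.6, 1.4]
width: 0.0175
time: 19.3
ee_pos: [0.4347, -0.2135, 0.1093]
eef_rot: [0.989, 0.149, 0.0, 0.0]
ft_force: [-1.0, 0.3, 2.1]
width: 0.0176
```

```bash
python3 -m creep '[{"x":0,"y":0,"z":-0.001,"spin":0},{"x":0,"y":0,"z":-0.002,"spin":0},{"x":0,"y":0,"z":-0.002,"spin":0}]' - 50 && python3 -m creep '[{"x":0,"y":0,"z":-0.001,"spin":0},{"x":0,"y":0,"z":-0.001,"spin":0},{"x":0,"y":0,"z":-0.001,"spin":0}]' && python3 -m creep '[{"x":0,"y":0,"z":-0.001,"spin":0},{"x":0,"y":0,"z":-0.001,"spin":0},{"x":0,"y":0,"z":-0.001,"spin":0}]'
```

```text
time: 19.68
ee_pos: [0.4347, -0.2135, 0.1073]
eef_rot: [0.989, 0.149, 0.0, 0.0]
ft_force: [0.2, -0.1, 3.9]
width: 0.0169
time: 20.05
ee_pos: [0.4349, -0.2136, 0.1068]
eef_rot: [0.989, 0.149, 0.0, 0.0]
ft_force: [-1.7, 1.5, 10.4]
width: 0.017
time: 20.42
ee_pos: [0.4352, -0.2138, 0.1065]
eef_rot: [0.989, 0.149, 0.001, 0.0]
ft_force: [-3.7, 1.5, 18.0]
width: 0.017
```

The force rose sharply after 6 mm of travel, so the button is on its stop at about 18 N. I'll do a steadiness check and a last look, including the bystanders.

```bash
python3 -m creep '[{"x":0,"y":0,"z":0,"spin":0},{"x":0,"y":0,"z":0,"spin":0},{"x":0,"y":0,"z":0,"spin":0},{"x":0,"y":0,"z":0,"spin":0},{"x":0,"y":0,"z":0,"spin":0},{"x":0,"y":0,"z":0,"spin":0}]'
python3 - <<'E'
from h import *
d=r.camera("scene"); c=r.camera("top"); u,v=proj(d,(.4347,-.2134,.09)).astype(int)
a=cv2.resize(d["pixels"][v-50:v+30,u-50:u+50],(500,400),interpolation=cv2.INTER_CUBIC); b=cv2.resize(c["pixels"][130:270,160:330],(300,247))
cv2.imwrite("pics/p10.png",np.hstack([a,cv2.copyMakeBorder(b,0,153,0,0,cv2.BORDER_CONSTANT)]))
o=np.load("top0.npz")["pixels"][130:270,160:330].astype(int); print("changed px",np.argwhere(np.abs(o-c["pixels"][130:270,160:330]).max(2)>60)[:,::-1].mean(0)+[160,130] )
E
```

```text
time: 21.18
ee_pos: [0.4352, -0.2138, 0.1065]
eef_rot: [0.989, 0.149, 0.001, 0.0]
ft_force: [-4.6, 1.7, 18.7]
width: 0.0172
changed px [296.56474259 253.40561622]
```

View pics/p10.png

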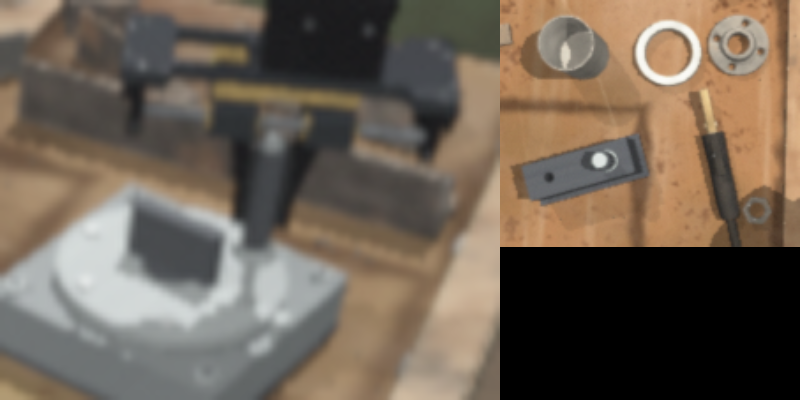

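The punch is down through the plate, with its collar at about (258,250). The drift is still in the block at (600,160), and the bystanders look undisturbed.

```bash
python3 -c "
from bench import r
r.close_job()"
```

```text
the job is handed in; nothing more can be done
```

The job is handed in at about 21 s. The face plate is one click anticlockwise, and the punch is through the access hole, still gripped and holding the button down.

**Plate:** after release, the hole measured 54 mm from the axis at 167°. That is in line with the lug at 166.5°; the hole started at 105–107°.

**Button:** it met the punch at a reported tool height of about 0.1128 m. The force rose sharply after about 6 mm of travel, at 0.1068 m, which I take as its stop. It then held steady at about 18.7 N for 0.75 s before hand-in. The button itself can't be seen, so "fully down" rests on force and travel.

**Rest of the table:** the last picture shows the drift still in the block and the can, ring, flange and nut where they were.

**What disagreed or failed:**
- **Tool height:** the reported height was about 33 mm lower than the cameras showed. My first grip on the bar closed on air above it and turned 30° without touching anything. I measured the offset from depth and corrected for it after that.
- **Refused command:** one move was refused because its rows left out a key. It had no effect.
- **Side force:** there was about 5 N of side force on the punch at the end.

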